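Hold the bleed plunger at its set-point flag

ROBOT

A 6-joint arm with a two-finger parallel gripper is mounted at the origin on a cart in front of the work surface, level with it; the furniture and walls round the work are solid. World frame = base frame: x ahead of the robot, y to its left, z up, the work surface at z = 0. Lengths are in m, angles in rad, forces in N, time in s.
With the tool pointing down it reaches from about 0.4 to 0.825 m from the base axis. Payload 7 kg.
Tool frame: the origin (TCP) lies on the centre line of the jaws, within the pads' length; the fingertips stand 19 mm ahead of it and the grasp point (between the pads) is the TCP; z points along the fingers, y is the line along which they close (so a half turn about z gives the same grasp; the last joint's range is limited). The gripper opens to 88 mm and grips with 3 to 60 N. Pads are 19 mm wide; open, the fingers measure 130 mm over their backs; the gripper's body (78 mm by 193 mm) begins 47 mm behind the grasp point.
Start: joints at [-0.959, 0.359, 0.012, 0, -1.224, -0.288], TCP at [0.215, -0.64, 0.208] pointing down, gripper open.
Joint ranges: [-3.07, 3.07], [-1.43, 2.12], [-1.02, 1.25], [-3.03, 1.67], [-3.05, -0], [-3.03, 3.03]. Speed limits (rad/s): [2.39, 2.39, 3.01, 3.14, 3.14, 3.14].

INTERFACE

Orientations are given as [roll, pitch, yaw] about the fixed x, y, z axes, in that order (R = Rz(yaw) Ry(pitch) Rx(roll)).
In Python, from station import arm, imaging, models gives the robot as it stands.
- The arm moves only by the tool play_rows, never from a script. Its arguments are lists of equal length, an entry for each row: "travel": the shift along the tool's x, y, z in units of 25 mm (1.0 is 25 mm), a list of three; "twist": the turn about the tool's z in units of 0.15 rad (1.0 is 0.15 rad). A call has 1 to 8 rows; each row shifts and turns the commanded pose from where the row before left it, along the tool's axes as they then stand; what a row does not reach is not made up. A row lasts 1/8 s, in which the tool goes at most 62.5 mm and 10.7 degrees, less where a joint would pass 70% of its speed; a pose out of reach is approached as far as the arm can. A call with a number of a shift or a turn outside -1 to 1 is refused whole. A call with a gripper value outside its range is refused whole. "fingers" is the opening, from 0 (shut) to 1 (fully open), set as the call begins (left out, the last holds). The fingers move at their own pace and stop on an object; "newtons" is the grip in N (left out, the last holds). Time passes only in rows, so rows that do not move let the fingers close. It gives the time, the measured TCP pose, the force, the opening and the grip force at its end, in the units of the state.
- arm.get_state(): the state, without advancing time (a new reading comes with each control period).
- imaging.grab_frame(name): name is "side" or "top"; returns a dict with "pixels" (400x640x3 uint8, red, green, blue), "fx", "fy", "cx", "cy" (pixels), "R" (3x3) and "t" (3): a world point X has camera coordinates R X + t. Camera axes: x right, y down, z forward; pixel columns grow to the right and rows downward; lengths in m; the calibration is good to about 2 mm. A picture is of the moment at which its call begins. There is no depth.
- arm.job_done(): hands the job in; it is judged then, once.
Trained networks look in the newest picture that a camera, given by its name, has taken for a name from the list of things; names that differ only in an ending like _2 or _b are one class to them, and where a whole thing is asked for, a point or a joint stands for the part that bears it (a point fixed in the world has none). Each returns a list of dicts, best first, with "confidence" (0 to 1); they miss things now and then, are a little off and sometimes report something else, mostly with a low value. They report only what shows in the picture. A call takes as long as a camera call.
- models.boxes_of(name, camera): "extent" ([centre column, centre row, width, height] in pixels, round what is visible of it).
- models.silhouettes(name, camera): "pixels" (400x640 bool, what is visible of it) and "extent" ([centre column, centre row, width, height] in pixels, round what is visible of it).
The state is a dict: "t": time; "q": joint angles; "qd": joint speeds; "joint_efforts": joint torques, N m; "eef_pos": TCP position; "ee_rot": TCP orientation; "force": force on the tool from outside, world axes, zero at the start; "moment": the same for the moment, N m; "width": finger opening in m; "gripper_force": force on a finger pad.
Only numpy, scipy, OpenCV 4.12 (cv2) and the standard library are available. Lean on these libraries where they do the work, as an engineer would, in place of code of your own. Each camera call takes 0.05 s, during which the arm holds its last target. There are 200 camera calls.

TASK

Pull the blue-fronted drawer of the white air regulator box fully out by its bar handle, then press the black cap of the spring-loaded bleed plunger inside down with the gripper until the cap's top is level with the red flag beside it. Keep it at that level for five seconds and finish while still holding it down there: the valve must not be let go. Do not push the plunger down to its bottom, do not touch the flag, and leave the other things on the table as they are.

Things in the scene. Friction and masses are not known exactly. Their poses are not given: they have to be found in the camera images.
- valve_box: White sheet-metal air regulator box, fixed to the table, 200 deep (x) x 220 wide (y) x 115 high mm, with a blue-fronted drawer. Origin: centre of its underside, on the table. Its +z is up, its -x axis is the direction in which the drawer pulls out (drawer front faces -x), turned by its yaw.
- drawer (a joint): How far the drawer is pulled out of the white box along the box's -x, in m: 0 shut, 0.13 at the stop. About 2 N of sliding friction; stays where it is left. At 0 its blue front plate (12 mm thick, 216 mm wide, from z 14 to z 106 mm) is flush against the box; the tray behind it is 165 mm long, with its rim 73 mm above the table.
- drawer_handle (a point): Middle of the drawer's horizontal steel bar handle: 11 mm thick, 110 mm long along the box's y, 85 mm above the table, its axis 35 mm in front of the blue front plate (29 mm of clear gap behind the bar). Two thin posts 47 mm either side of the middle carry it. Moves with the drawer.
- plunger (a joint): How far the bleed plunger is pressed straight down, in m: 0 released (up), 0.030 bottomed. A spring returns it: about 3 N to start it and 0.3 N more for every mm (7.5 N at 15 mm, 12 N at the bottom).
- cap_top (a point): Centre of the flat top of the plunger's round black cap (32 mm across, 10 mm thick), on a brass valve in the drawer. Released: 92 mm above the table. It lies 102 mm behind the handle bar's axis (box +x) and 35 mm off the drawer's middle towards the box's -y: under the box's top while the drawer is shut, 75 mm in front of the white box with the drawer at its stop.
- flag (a joint): How far the red set-point flag has been set down its post, in m, below the height of the released cap's top: the plunger travel at which the cap's top is level with the flag's middle. Set between 0.010 and 0.020, held by friction; it is not to be touched.
- flag_mid (a point): Middle (half height) of the tip of the red flag's 8 mm thick, 12 mm wide horizontal blade that points to the cap from the box's +y side; the tip is 26 mm from the cap's axis. It hangs on an 8 mm steel post, 54 mm from the cap's axis, whose top is 93 mm above the table.
- air_syringe: Bystander, loose, to be left alone: blue disc 138 mm across with an upright beige cylinder, 119 mm high. Origin: centre of its underside.
- injector_stand: Bystander, loose, to be left alone: black injector barrel on a round black foot, 223x118x142 mm. Origin: centre of its underside.
- dish_35a: Bystander, loose, to be left alone: small clear round dish, 39 mm across, 11 mm high. Origin: centre of its underside.

How it is judged:
By the outcome, as a careful person would: the job done as asked, in the order asked, and still so for the second after the job is handed in, while the arm keeps its last pose, push and grip.
It also fails if it takes over 51 s, if anything falls off the work surface, if the arm or the gripper's body presses on something with over 40 N, if the wrist force passes 120 N, or if a joint passes its speed limit or range.

## Working session

There is one attempt and no reset: what is moved stays moved. The work goes in short steps, Python scripts to look and compute and a tool call to move; the robot and the scene stay as the last step left them, time stands still between calls to the robot, and variables do not carry over. Pictures are saved under pics/ and viewed, at most 10 in all, crops included, and the job is handed in when it is done.

Besides the shell and the picture viewer there is one more tool, called as name(argument=value, ...), one argument or row to a line, values as JSON. play_rows: Moves the arm, as the interface text tells. Shifts and turns lie within -1 to 1; 1 stands for 25 mm of shift or 0.15 rad of turn. Its arguments: {"type":"object","properties":{"travel":{"type":"array","items":{"type":"array","items":{"type":"number"}}},"twist":{"type":"array","items":{"type":"number"}},"fingers":{"type":"number"},"newtons":{"type":"number"}},"required":["travel","twist"]}

```bash
mkdir -p pics; ls; python3 - <<'E'
from station import arm, imaging, models
import cv2,numpy as np
s=arm.get_state(); print({k:np.round(v,3).tolist() for k,v in s.items()})
for n in("side","top"):
    f=imaging.grab_frame(n); cv2.imwrite(f"pics/{n}0.png",f["pixels"][:,:,::-1])
    print(n,f["fx"],f["fy"],f["cx"],f["cy"],np.round(f["R"],4).tolist(),np.round(f["t"],4).tolist())
    for o in("valve_box","drawer","drawer_handle","plunger","cap_top","flag_mid","air_syringe","injector_stand","dish_35a"):
        print(o,[(round(b["confidence"],2),np.round(b["extent"]).tolist()) for b in models.boxes_of(o,n)][:2])
E
```

```text
pics
{'t': 0.0, 'q': [-0.959, 0.359, 0.011, -0.0, -1.224, -0.288], 'qd': [-0.002, 0.002, 0.0, -0.001, 0.001, 0.001], 'joint_efforts': [0.001, -58.272, 29.306, 6.998, 0.007, -0.0], 'eef_pos': [0.215, -0.639, 0.207], 'ee_rot': [3.14, -0.0, -2.818], 'force': [0.017, 0.048, -0.425], 'moment': [-0.058, 0.017, 0.02], 'gripper_force': 0.0, 'width': 0.087}
side 387.3380989356618 387.3380989356618 317.85560573373886 203.97086705534883 [[-0.9396, -0.3423, -0.0042], [-0.149, 0.42, -0.8952], [0.3082, -0.8405, -0.4456]] [0.6729, 0.0548, 1.0852]
valve_box [(0.75, [293.0, 233.0, 118.0, 95.0]), (0.67, [280.0, 291.0, 21.0, 16.0])]
drawer [(0.71, [331.0, 225.0, 37.0, 67.0])]
drawer_handle [(0.92, [329.0, 223.0, 35.0, 76.0])]
plunger []
cap_top []
flag_mid []
air_syringe [(0.57, [385.0, 180.0, 40.0, 42.0])]
injector_stand [(0.98, [303.0, 287.0, 119.0, 88.0])]
dish_35a [(0.45, [281.0, 290.0, 25.0, 13.0])]
top 411.0284522962732 411.0284522962732 312.97617033009993 200.71772320375823 [[-0.0074, -0.9998, -0.0191], [-0.991, 0.0099, -0.1332], [0.1334, 0.018, -0.9909]] [0.2776, 0.5979, 1.1089]
valve_box [(0.73, [276.0, 173.0, 116.0, 113.0])]
drawer [(0.77, [300.0, 203.0, 69.0, 54.0])]
drawer_handle [(0.63, [297.0, 207.0, 70.0, 53.0]), (0.26, [273.0, 174.0, 112.0, 107.0])]
plunger [(0.52, [209.0, 223.0, 44.0, 90.0])]
cap_top []
flag_mid [(0.2, [222.0, 202.0, 10.0, 19.0])]
air_syringe [(0.71, [427.0, 240.0, 54.0, 49.0])]
injector_stand [(0.77, [209.0, 224.0, 45.0, 92.0])]
dish_35a [(0.52, [223.0, 204.0, 12.0, 14.0])]
```

```bash
python3 - <<'E'
import cv2
a=cv2.imread("pics/top0.png")[90:290,160:460]; b=cv2.imread("pics/side0.png")[140:340,200:440]
cv2.imwrite("pics/t0c.png",cv2.resize(a,(780,520),interpolation=cv2.INTER_CUBIC))
cv2.imwrite("pics/s0c.png",cv2.resize(b,(720,600),interpolation=cv2.INTER_CUBIC))
E
```

```text
(no output)
```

View pics/t0c.png

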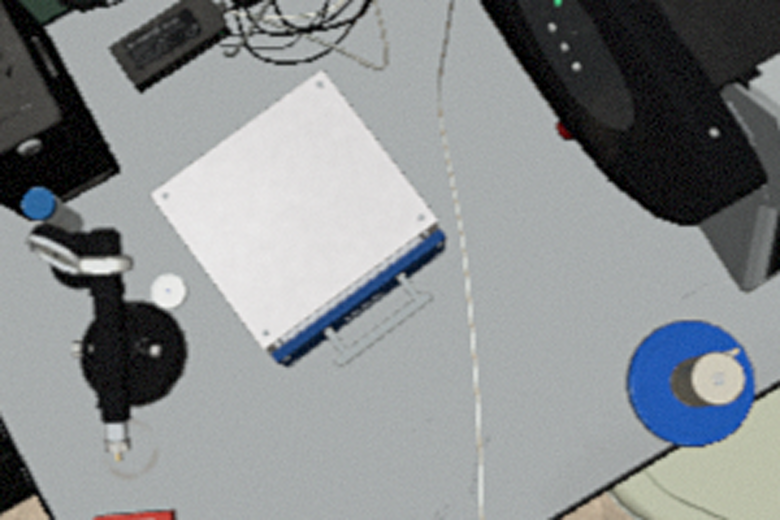

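View pics/s0c.png

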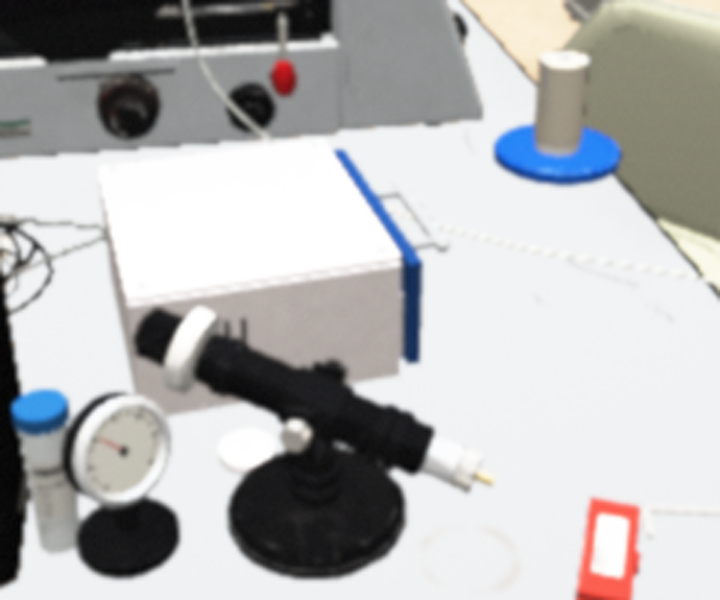

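The top crop shows the white roof with corners at about (152,193), (322,72), (438,222) and (268,350), and the handle bar ends at about (340,363) and (430,295). The injector is near the box's left and front. I'll fit the box pose from these.

```bash
cat > h.py <<'E'
import numpy as np
from scipy.optimize import least_squares
from station import arm, imaging, models
def proj(f,X):
    c=np.asarray(X,float)@np.array(f["R"]).T+f["t"]; return np.c_[f["fx"]*c[:,0]/c[:,2]+f["cx"],f["fy"]*c[:,1]/c[:,2]+f["cy"]]
def w(p,L):
    L=np.atleast_2d(np.asarray(L,float)); c,s=np.cos(p[2]),np.sin(p[2])
    return np.c_[p[0]+c*L[:,0]-s*L[:,1],p[1]+s*L[:,0]+c*L[:,1],L[:,2]]
def ray(f,uv,z):
    R=np.array(f["R"]); o=-R.T@f["t"]; d=R.T@[(uv[0]-f["cx"])/f["fx"],(uv[1]-f["cy"])/f["fy"],1]
    return o+d*(z-o[2])/d[2]
E
python3 - <<'E'
from h import *
import cv2
ft,fs=imaging.grab_frame("top"),imaging.grab_frame("side")
# box roof: +x back; front faces -x
top=np.array([[152,193],[322,72],[438,222],[268,350],[340,363],[430,295]])/2.6+[160,90]
for u in top[:4]: print(ray(ft,u,.115).round(3))
for u in top[4:]: print(ray(ft,u,.085).round(3))
side=np.array([[335,142],[402,262],[130,303],[98,160]])/3+[200,140]
for u in side: print('s',ray(fs,u,.115).round(3))
E
```

```text
[0.691 0.523 0.115]
[0.818 0.348 0.115]
[0.658 0.23  0.115]
[0.529 0.402 0.115]
[0.517 0.332 0.085]
[0.587 0.238 0.085]
s [0.646 0.238 0.115]
s [0.525 0.422 0.115]
s [0.682 0.537 0.115]
s [0.825 0.342 0.115]
```

```bash
python3 - <<'E'
from h import *
import json
ft,fs=imaging.grab_frame("top"),imaging.grab_frame("side")
top=np.array([[152,193],[322,72],[438,222],[268,350],[340,363],[430,295]])/2.6+[160,90]
side=np.array([[335,142],[402,262],[130,303],[98,160]])/3+[200,140]
LT=[[-.1,.11,.115]]; 
LT=np.array([[.1,.11,.115],[.1,-.11,.115],[-.1,-.11,.115],[-.1,.11,.115],[-.147,.055,.085],[-.147,-.055,.085]])
LS=np.array([[-.1,-.11,.115],[-.1,.11,.115],[.1,.11,.115],[.1,-.11,.115]])
r=lambda p:np.r_[(proj(ft,w(p,LT))-top).ravel(),(proj(fs,w(p,LS))-side).ravel()]
s=least_squares(r,[.67,.37,.64],loss="soft_l1"); p=s.x; print(p.round(4)); print(r(p).reshape(-1,2).round(1).tolist())
s2=least_squares(lambda p:r(p)[:12],p); print(s2.x.round(4),r(s2.x)[:12].round(1))
json.dump(p.tolist(),open("p.json","w"))
print("handle",w(p,[-.147,0,.085]),"out",w(p,[-.277,0,.085]),"cap",w(p,[-.175,-.035,.092]))
for u in [(446,201),(345,90),(430,175)]: print(u,ray(ft,u,0).round(2),ray(ft,u,.2).round(2))
print("syr",ray(ft,(427,240),0.06).round(2))
E
```

```text
[0.6734 0.3759 0.6303]
[[-0.5, 0.7], [0.8, -0.5], [0.6, 0.1], [-1.6, 0.4], [-0.8, -1.9], [-2.4, -0.1], [-2.5, -2.0], [0.8, -3.6], [0.2, -3.9], [1.3, 1.0]]
[0.6726 0.3745 0.6374] [ 0.   1.4  0.9 -0.3  1.2 -0.  -0.6  0.8  0.2 -1.7 -1.7 -0.1]
handle [[0.55468802 0.28927126 0.085     ]] out [[0.44966516 0.21265403 0.085     ]] cap [[0.55269543 0.2444937  0.092     ]]
(446, 201) [ 0.6  -0.11  0.  ] [ 0.58 -0.05  0.2 ]
(345, 90) [0.94 0.17 0.  ] [0.86 0.19 0.2 ]
(430, 175) [ 0.68 -0.07  0.  ] [ 0.64 -0.01  0.2 ]
syr [ 0.49 -0.04  0.06]
```

```bash
python3 - <<'E'
from h import *
import cv2
ft,fs=imaging.grab_frame("top"),imaging.grab_frame("side")
p=np.array([.673,.3752,.634])
def ov(f,x0,y0,W,H,k):
    im=cv2.resize(f["pixels"][y0:y0+H,x0:x0+W,::-1],None,fx=k,fy=k,interpolation=cv2.INTER_CUBIC)
    def L(pts,c):
        q=((proj(f,w(p,pts))-[x0,y0]+.5)*k).round().astype(int); cv2.polylines(im,[q],False,c,1)
    L([[.1,.11,.115],[.1,-.11,.115],[-.1,-.11,.115],[-.1,.11,.115],[.1,.11,.115]],(0,0,255))
    L([[-.1,.108,.106],[-.112,.108,.106],[-.112,-.108,.106],[-.1,-.108,.106]],(0,255,255))
    L([[-.112,.047,.085],[-.147,.047,.085],[-.147,.055,.085],[-.147,-.055,.085],[-.147,-.047,.085],[-.112,-.047,.085]],(0,255,0))
    return im
a=ov(ft,215,115,120,120,5); b=ov(fs,230,180,125,100,5)
cv2.imwrite("pics/ovt.png",a); cv2.imwrite("pics/ovs.png",b)
E
```

```text
(no output)
```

View pics/ovt.png

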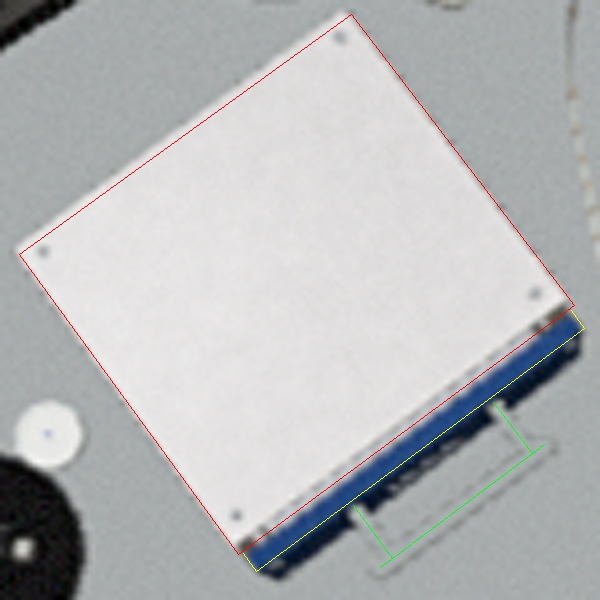

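View pics/ovs.png

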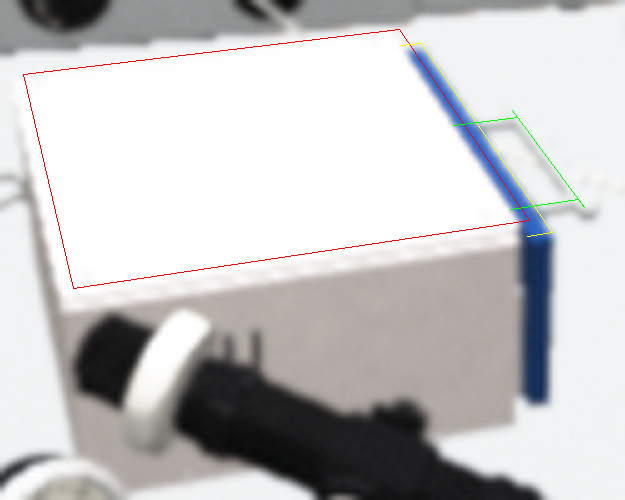

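The overlay matches the top view to within about 1 px; the bar's middle is near zoomed (464,510). The side view is offset by about 1.5 px. I'll turn first, setting the fingers to about 20 mm.

play_rows(
  travel=[
    [0,0,0],
    [0,0,0],
    [0,0,0],
    [0,0,0],
    [0,0,0],
    [0,0,0],
    [0,0,0],
  ],
  twist=[-1,-1,-1,-1,-1,-1,-1],
  fingers=0.24,
  newtons=30,
)

```text
t: 2.17
eef_pos: [0.2147, -0.6399, 0.2083]
ee_rot: [3.142, -0.0, -1.763]
force: [0.9, -0.0, 1.5]
width: 0.0244
gripper_force: 0.0
```

play_rows(
  travel=[
    [0,0,0],
    [0,0,0],
    [0,0,0],
    [0,0,0],
    [0,0,0],
    [0,0,0],
  ],
  twist=[-1,-1,-1,-1,-1,-0.54],
)

```text
t: 2.92
eef_pos: [0.2147, -0.6399, 0.2084]
ee_rot: [-3.142, 0.0, -0.933]
force: [-0.4, -0.2, -0.3]
width: 0.0208
gripper_force: 0.0
```

play_rows(
  travel=[
    [-0.61,-0.915,0],
    [-0.61,-0.915,0],
    [-0.61,-0.915,0],
    [-0.61,-0.915,0],
    [-0.61,-0.915,0],
    [-0.61,-0.915,0],
    [-0.61,-0.915,0],
    [-0.61,-0.915,0],
  ],
  twist=[0,0,0,0,0,0,0,0],
)

```text
t: 3.92
eef_pos: [0.2902, -0.4324, 0.2085]
ee_rot: [-3.142, -0.0, -0.937]
force: [0.2, 0.2, 0.7]
width: 0.0213
gripper_force: 0.0
```

play_rows(
  travel=[
    [-0.61,-0.915,0],
    [-0.61,-0.915,0],
    [-0.61,-0.915,0],
    [-0.61,-0.915,0],
    [-0.61,-0.915,0],
    [-0.61,-0.915,0],
    [-0.61,-0.915,0],
    [-0.61,-0.915,0],
  ],
  twist=[0,0,0,0,0,0,0,0],
)

```text
t: 4.92
eef_pos: [0.3653, -0.2257, 0.2086]
ee_rot: [-3.141, -0.0, -0.937]
force: [0.2, 0.6, -0.3]
width: 0.0209
gripper_force: 0.0
```

play_rows(
  travel=[
    [-0.61,-0.915,0],
    [-0.61,-0.915,0],
    [-0.61,-0.915,0],
    [-0.61,-0.915,0],
    [-0.61,-0.915,0],
    [-0.61,-0.915,0],
    [-0.61,-0.915,0],
    [-0.61,-0.915,0],
  ],
  twist=[0,0,0,0,0,0,0,0],
)

```text
t: 5.92
eef_pos: [0.4405, -0.0189, 0.2086]
ee_rot: [-3.141, -0.0, -0.937]
force: [1.4, -0.0, 0.1]
width: 0.0205
gripper_force: 0.0
```

play_rows(
  travel=[
    [-0.61,-0.915,0],
    [-0.61,-0.915,0],
    [-0.61,-0.915,0],
    [-0.61,-0.915,0],
    [-0.61,-0.915,0],
    [-0.61,-0.915,0],
    [-0.61,-0.915,0],
    [-0.61,-0.915,0],
  ],
  twist=[0,0,0,0,0,0,0,0],
)

```text
t: 6.92
eef_pos: [0.516, 0.1886, 0.2083]
ee_rot: [3.142, -0.0, -0.937]
force: [0.6, 0.0, 0.2]
width: 0.021
gripper_force: 0.0
```

play_rows(
  travel=[
    [-0.58,-0.9,0],
    [-0.58,-0.9,0],
    [-0.58,-0.9,0],
    [-0.58,-0.9,0],
    [0,0,0.8],
    [0,0,0.8],
    [0,0,0.8],
    [0,0,0.6],
  ],
  twist=[0,0,0,0,0,0,0,0],
)

```text
t: 7.92
eef_pos: [0.5536, 0.2875, 0.1322]
ee_rot: [3.141, -0.0, -0.937]
force: [-0.1, 0.5, 0.7]
width: 0.021
gripper_force: 0.0
```

```bash
python3 - <<'E'
from h import *
import cv2
fs=imaging.grab_frame("side"); ft=imaging.grab_frame("top"); e=arm.get_state()["eef_pos"]; print(e)
tip=e-np.array([0,0,.019])
def crop(f,x0,y0,W,H,k):
    return cv2.resize(f["pixels"][y0:y0+H,x0:x0+W,::-1],None,fx=k,fy=k,interpolation=cv2.INTER_CUBIC)
a=crop(fs,290,160,80,100,5); q=((proj(fs,[tip])[0]-[290,160]+.5)*5).astype(int); cv2.circle(a,tuple(int(i) for i in q),3,(0,0,255),1)
b=crop(ft,260,150,80,100,5)
cv2.imwrite("pics/g.png",np.hstack([a,b]))
E
```

```text
[0.55283062 0.28669945 0.13135016]
```

View pics/g.png

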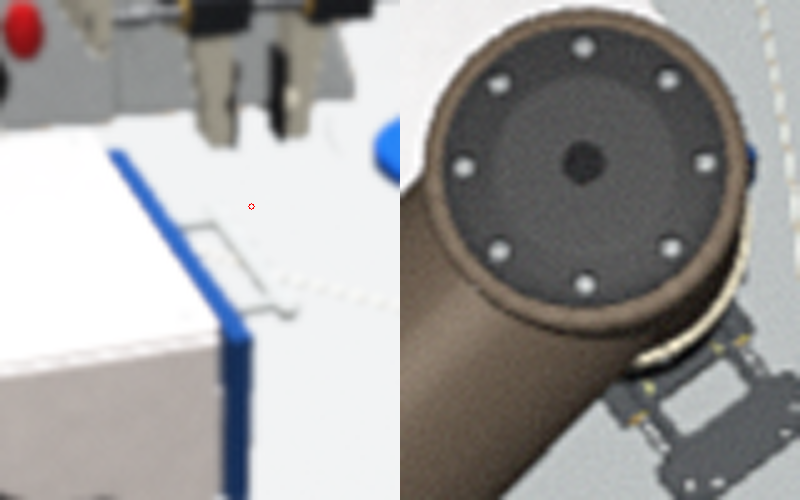

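The side view shows the fingertip gap at about (257,140), well above the predicted (251,206). I'll check whether that picture was stale.

```bash
python3 - <<'E'
from h import *
import cv2
fs=imaging.grab_frame("side"); st=arm.get_state(); e=st["eef_pos"]; print(st["t"],e)
tip=e-np.array([0,0,.019])
a=cv2.resize(fs["pixels"][130:250,270:400,::-1],None,fx=5,fy=5,interpolation=cv2.INTER_CUBIC)
d=np.array([-.806,-.592,0])
for X,c in((tip,(0,0,255)),(e,(0,255,0)),(tip+.0105*d,(255,0,255)),(tip-.0105*d,(255,0,255))):
    q=((proj(fs,[X])[0]-[270,130]+.5)*5); cv2.circle(a,tuple(int(i) for i in q),3,c,1)
cv2.imwrite("pics/g2.png",a)
E
```

```text
8.075 [0.55340905 0.28695371 0.1326362 ]
```

View pics/g2.png

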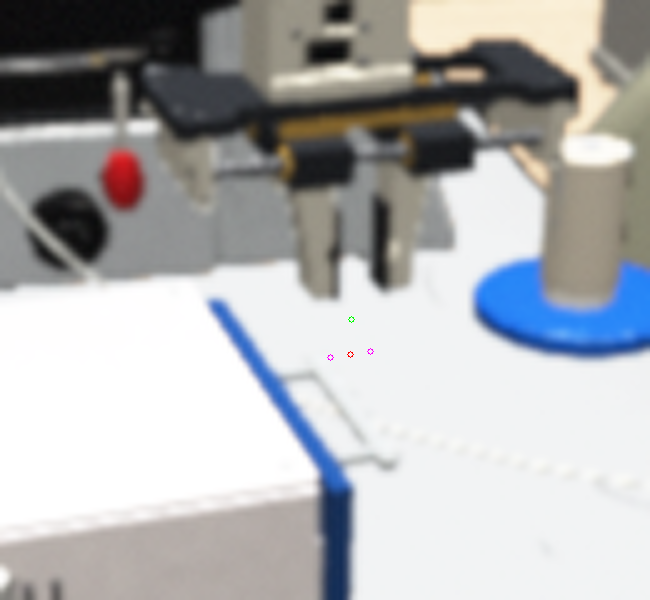

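```bash
python3 - <<'E'
from h import *
f=imaging.grab_frame("side"); ft=imaging.grab_frame("top")
print("syr",(proj(f,[ray(ft,(427,240),0.005)])-[270,130]+.5)*5, "want 570,310")
e=arm.get_state()["eef_pos"]; d=np.array([-.806,-.592,0]); c=np.array([.592,-.806,0])
print((proj(f,[e+[0,0,h]+s*.0965*d+k*.039*c for h in(.047,) for s in(-1,1) for k in(-1,1)])-[270,130]+.5)*5)
print((proj(f,[e+s*.0315*d+[0,0,-.019] for s in(-1,1)])-[270,130]+.5)*5)
C=np.array(f["R"])@e+f["t"]; print("depth",C[2], "cam", -np.array(f["R"]).T@f["t"])
# candidates that project to seen tip midpoint
uv=np.array([358,293])/5+[270,130]-.5
for z in(.1136,.13,.155): print(z,ray(f,uv,z))
# tip in top view: flange centre
u=np.array([583-400,163])/5+[260,150]
for z in(.3,.35,.4): print("flange",z,ray(ft,u,z))
E
```

```text
syr [[591.13515669 306.02582218]] want 570,310
[[178.63287302 283.65641779]
 [138.23255404 221.63667102]
 [570.10586151 236.2900815 ]
 [505.17941739 180.48307231]]
[[288.7557387  360.10991306]
 [408.61025375 344.15695158]]
depth 0.9547594157922097 cam [0.30586423 1.11945157 0.53542486]
0.1136 [0.57181519 0.2139633  0.1136    ]
0.13 [0.56147536 0.24916751 0.13      ]
0.155 [0.54571343 0.30283245 0.155     ]
flange 0.3 [0.60588618 0.30320804 0.3       ]
flange 0.35 [0.59687521 0.300294   0.35      ]
flange 0.4 [0.58786424 0.29737996 0.4       ]
```

```bash
python3 - <<'E'
from h import *
import cv2
ft=imaging.grab_frame("top"); f=imaging.grab_frame("side")
e=arm.get_state()["eef_pos"]; d=np.array([-.806,-.592,0]); c=np.array([.592,-.806,0])
x0,y0,k=240,110,4.5
im=cv2.resize(ft["pixels"][y0:y0+130,x0:x0+130,::-1],None,fx=k,fy=k,interpolation=cv2.INTER_CUBIC)
for dz,col in((0,(0,0,255)),(.035,(0,255,0))):
  for h in(.047,.10):
    q=(proj(ft,[e+[0,0,h+dz]+s*.0965*d+m*.039*c for s,m in((-1,-1),(-1,1),(1,1),(1,-1))])-[x0,y0]+.5)*k
    cv2.polylines(im,[q.round().astype(int)],True,col,1)
cv2.imwrite("pics/gt.png",im)
E
```

```text
(no output)
```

View pics/gt.png

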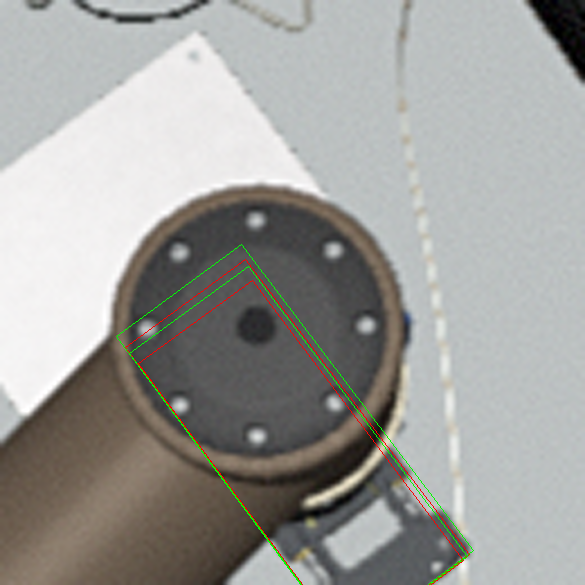

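In the top view the gripper lines up sideways. So the side view suggests the tips are about 33 mm higher than reported. I'll go down to the nominal height and try closing: the width will show whether the bar is between the pads.

play_rows(
  travel=[
    [0,-0.05,0.5],
    [0,-0.05,0.5],
    [0,0,0.4],
    [0,0,0.4],
  ],
  twist=[0,0,0,0],
)

```text
t: 8.78
eef_pos: [0.5554, 0.2882, 0.0873]
ee_rot: [3.141, -0.0, -0.937]
force: [-0.6, 0.3, 0.1]
width: 0.0208
gripper_force: 0.0
```

play_rows(
  travel=[
    [0,0,0],
    [0,0,0],
    [0,0,0],
    [0,0,0],
  ],
  twist=[0,0,0,0],
  fingers=0,
  newtons=15,
)

```text
t: 9.28
eef_pos: [0.5558, 0.2885, 0.0888]
ee_rot: [-3.141, 0.0, -0.937]
force: [-0.6, -0.7, -0.3]
width: 0.0006
gripper_force: 0.0
```

The width came to 0, so no bar is there, and the image evidence holds. I'll reopen and go lower carefully.

play_rows(
  travel=[
    [0,0,0],
    [0,0,0],
    [0,0,0],
    [0,0,0.3],
    [0,0,0.3],
    [0,0,0.3],
  ],
  twist=[0,0,0,0,0,0],
  fingers=0.24,
)

```text
t: 10.02
eef_pos: [0.5554, 0.2882, 0.065]
ee_rot: [3.141, -0.0, -0.937]
force: [-0.5, 0.2, 0.4]
width: 0.021
gripper_force: 0.0
```

```bash
python3 - <<'E'
from h import *
import cv2
fs=imaging.grab_frame("side"); st=arm.get_state(); e=st["eef_pos"]; print(st["t"],e,st["force"],st["width"])
tip=e-np.array([0,0,.019])
a=cv2.resize(fs["pixels"][150:250,290:390,::-1],None,fx=6,fy=6,interpolation=cv2.INTER_CUBIC)
for X,c in((tip,(0,0,255)),(tip+[0,0,.033],(0,255,0))):
    q=((proj(fs,[X])[0]-[290,150]+.5)*6); cv2.circle(a,tuple(int(i) for i in q),3,c,1)
cv2.imwrite("pics/g3.png",a)
E
```

```text
10.075 [0.55483095 0.28786777 0.06391628] [ 0.73583181 -0.2479329  -1.59443882] 0.021065217709083494
```

View pics/g3.png

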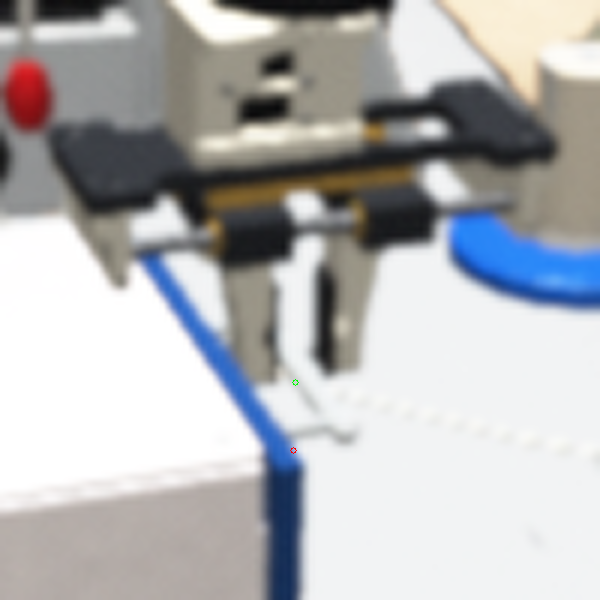

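The tips, at about (300,378), sit 33–34 mm above the reported height, just at bar level and straddling it. I'll lower 15 mm and close.

play_rows(
  travel=[
    [0,0,0.2],
    [0,0,0.2],
    [0,0,0.2],
    [0,0,0],
  ],
  twist=[0,0,0,0],
)

```text
t: 10.58
eef_pos: [0.5553, 0.2882, 0.0504]
ee_rot: [3.141, -0.0, -0.937]
force: [-0.1, -0.3, -0.8]
width: 0.021
gripper_force: 0.0
```

play_rows(
  travel=[
    [0,0,0],
    [0,0,0],
    [0,0,0],
    [0,0,0],
  ],
  twist=[0,0,0,0],
  fingers=0,
  newtons=25,
)

```text
t: 11.08
eef_pos: [0.5554, 0.2882, 0.051]
ee_rot: [3.141, -0.0, -0.937]
force: [-1.2, -1.2, 1.9]
width: 0.01
gripper_force: 25.0
```

Gripped with width at about 10–11 mm. Pull along tool +y.

play_rows(
  travel=[
    [0,0.3,0],
    [0,0.6,0],
    [0,0.7,0],
    [0,0.7,0],
    [0,0.7,0],
    [0,0.7,0],
    [0,0.7,0],
    [0,0.5,0],
  ],
  twist=[0,0,0,0,0,0,0,0],
)

```text
t: 12.08
eef_pos: [0.456, 0.215, 0.051]
ee_rot: [-3.141, -0.0, -0.937]
force: [3.4, -0.5, -2.9]
width: 0.0099
gripper_force: 25.0
```

play_rows(
  travel=[
    [0,0.15,0],
    [0,0.15,0],
    [0,0.1,0],
    [0,0,0],
  ],
  twist=[0,0,0,0],
)

```text
t: 12.58
eef_pos: [0.4545, 0.2142, 0.0512]
ee_rot: [-3.13, -0.0, -0.935]
force: [28.7, 5.0, -30.8]
width: 0.0101
gripper_force: 25.0
```

The stop is felt: about 29 N after roughly 125 mm. I'll relax, release and rise.

play_rows(
  travel=[
    [0,-0.15,0],
    [0,-0.13,0],
    [0,0,0],
  ],
  twist=[0,0,0],
)

```text
t: 12.95
eef_pos: [0.4547, 0.2141, 0.051]
ee_rot: [-3.141, -0.0, -0.937]
force: [2.8, -1.2, 0.1]
width: 0.01
gripper_force: 25.0
```

play_rows(
  travel=[
    [0,0,0],
    [0,0,0],
    [0,0,0],
    [0,0,-0.5],
    [0,0,-0.9],
    [0,0,-0.9],
    [0,0,-0.9],
    [0,0,-0.8],
  ],
  twist=[0,0,0,0,0,0,0,0],
  fingers=0.24,
)

```text
t: 13.95
eef_pos: [0.4546, 0.2141, 0.1527]
ee_rot: [-3.14, 0.0, -0.937]
force: [-0.0, 0.6, -0.4]
width: 0.0207
gripper_force: 0.0
```

```bash
python3 - <<'E'
from h import *
import cv2
fs=imaging.grab_frame("side"); ft=imaging.grab_frame("top"); np.savez("f1.npz",s=fs["pixels"],t=ft["pixels"])
for n in("side","top"):
  for o in("plunger","cap_top","flag_mid","flag","drawer_handle"): print(n,o,[(round(b["confidence"],2),np.round(b["extent"],1).tolist()) for b in models.boxes_of(o,n)][:2])
p=np.array([.673,.3752,.634])
P=w(p,[[-.175,-.035,.092],[-.175,-.009,.077],[-.175,.019,.093],[-.277,0,.085]]); print(P.round(4).tolist())
print(proj(fs,P).round(1).tolist(),proj(ft,P).round(1).tolist())
x0,y0=[int(v) for v in proj(fs,P)[0]-[35,30]]; print(x0,y0)
a=cv2.resize(fs["pixels"][y0:y0+60,x0:x0+80,::-1],None,fx=10,fy=10,interpolation=cv2.INTER_CUBIC)
cv2.imwrite("pics/c1.png",a)
E
```

```text
side plunger []
side cap_top [(0.44, [342.2, 207.3, 11.2, 14.0])]
side flag_mid [(0.43, [348.3, 218.0, 10.6, 6.6])]
side flag [(0.62, [348.0, 216.5, 5.6, 11.2])]
side drawer_handle [(0.82, [357.8, 219.1, 75.5, 72.9])]
top plunger []
top cap_top []
top flag_mid []
top flag []
top drawer_handle [(0.62, [305.2, 225.7, 83.7, 83.8])]
[[0.5527, 0.2433, 0.092], [0.5373, 0.2643, 0.077], [0.5208, 0.2868, 0.093], [0.4498, 0.2111, 0.085]]
[[344.6, 201.0], [347.9, 210.5], [352.0, 209.8], [386.1, 204.1]] [[323.6, 215.8], [315.9, 222.1], [307.4, 227.9], [336.2, 254.6]]
309 171
```

View pics/c1.png

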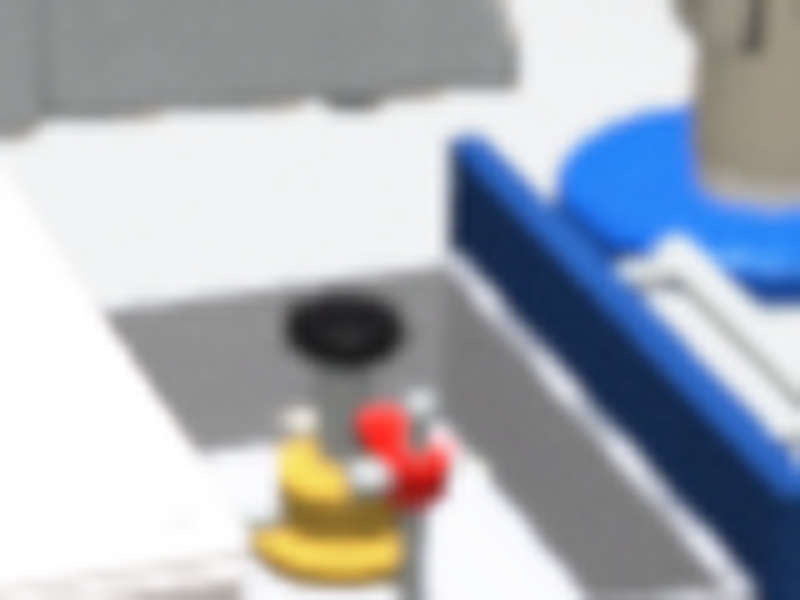

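Side crop (10x, origin 309,171): the cap top centre is at about (343,316), the red flag tip blob at about (382,425) and the post top at about (420,403). Both references are offset by about (-1.6,+1.0) px from my model. I'll measure the flag height from its far top edge.

```bash
cat > m.py <<'E'
from h import *
import cv2
def measure(fs):
    im=fs["pixels"].astype(float); p=np.array([.673,.3752,.634])
    hull=lambda P:cv2.convexHull(proj(fs,w(p,P)).astype(np.float32))
    def soft(hs):   # antialiased render, 16x supersampled, roi 309..389,171..231
        k=16; M=np.zeros((60*k,80*k),np.uint8)
        for h in hs: cv2.fillConvexPoly(M,np.round((h[:,0]-[309,171]+.5)*k).astype(np.int32),255)
        M=cv2.resize(M,(80,60),interpolation=cv2.INTER_AREA)/255.; return cv2.GaussianBlur(M,(0,0),.5)
    a=np.linspace(0,2*np.pi,60)
    disc=lambda r,y,z:np.c_[-.175+r*np.cos(a),y+r*np.sin(a),np.full(60,z)]
    roi=im[171:231,309:389]
    dark=np.clip((150-roi.max(2))/130,0,1); dark[42:]=0; dark[:25]=0; dark[:,:25]=0; dark[:,45:]=0
    cap=lambda q,zc:cv2.warpAffine(soft([hull(np.r_[disc(.016,-.035,zc),disc(.016,-.035,zc-.01)])]),np.float32([[1,0,q[0]],[0,1,q[1]]]),(80,60))
    red=np.clip((roi[:,:,0]-np.maximum(roi[:,:,1],roi[:,:,2]))/190,0,1)
    blade=lambda zf:hull([[-.175+x,y,zf+z] for x in(-.006,.006) for y in(-.009,.013) for z in(-.004,.004)])
    return dark,red,cap,blade,soft
E
python3 - <<'E'
from m import *
f=imaging.grab_frame("side"); dark,red,cap,blade,soft=measure(f)
print("t",arm.get_state()["t"])
best=min((((dark-cap((u,v),.092))**2).sum(),u,v) for u in np.arange(-4,1,.1) for v in np.arange(-1,4,.1)); print("cap off",best,(dark**2).sum())
np.set_printoptions(linewidth=200); print((red[36:54,30:50]*99).astype(int))
S=best[1:]
for zf in(.072,.074,.076,.078,.080):
    B=cv2.warpAffine(soft([blade(zf)]),np.float32([[1,0,S[0]],[0,1,S[1]]]),(80,60))
    print(zf,"tip top-edge err, rows<44:",((red-B)[:44]**2).sum().round(3)); 
    if zf in(.074,): print((B[36:54,30:50]*99).astype(int))
E
```

```text
t 14.6
cap off (np.float64(7.99393625369137), np.float64(-1.5999999999999979), np.float64(1.2999999999999994)) 48.506804733727805
[[ 0  0  0  0  0  0  0  0  0  0  0  0  0  0  0  0  0  0  0  0]
 [ 0  0  0  0  0  0  0  0  0  0  0  0  0  0  0  0  0  0  0  0]
 [ 0  0  0  0  0  0  0  0  0  0  0  0  0  0  0  0  0  0  0  0]
 [ 0  0  0  0  0  0  4  6  9  6  1  0  0  0  0  0  0  0  0  0]
 [ 1  0  0  0  0  8 28 42 46 38 13  0  0  0  0  0  0  0  0  0]
 [ 2  1  0  0  2 27 69 81 83 75 42  7  0  0  0  0  0  0  0  0]
 [ 3  3  0  0  3 35 86 99 99 93 61 13  0  0  0  0  0  0  0  0]
 [ 9  7  2  0  2 25 76 99 99 96 62 14  7 13 11  6  0  0  0  0]
 [15 14  5  0  0 11 47 92 99 96 67 27 28 39 29 18  3  0  0  0]
 [13 17  9  4  1  4 18 47 82 94 81 62 63 73 53 19  3  0  0  0]
 [11 14 16 13  6  0  3 13 42 77 91 87 87 92 63 16  1  0  0  0]
 [11 11 14 15 11  0  0  2 18 51 80 89 91 83 44  6  0  0  0  0]
 [15 13 14 15 15  4  0  1 14 40 64 73 73 61 28  1  0  0  0  0]
 [20 20 20 20 17  9  5  8 21 42 57 60 56 40 16  0  0  0  0  0]
 [16 18 19 19 17 13 12 14 21 32 39 40 32 16  2  0  0  0  0  0]
 [15 16 16 16 16 15 15 15
[... 793 characters left out ...]
  0  0  0  0  0]
 [ 0  0  0  0  0 10 44 81 96 98 98 96 76 30  2  0  0  0  0  0]
 [ 0  0  0  0  0  1 16 54 86 94 94 91 70 27  2  0  0  0  0  0]
 [ 0  0  0  0  0  0  3 21 52 64 58 49 33 12  1  0  0  0  0  0]
 [ 0  0  0  0  0  0  0  4 15 19 16 11  6  2  0  0  0  0  0  0]
 [ 0  0  0  0  0  0  0  0  1  1  1  0  0  0  0  0  0  0  0  0]
 [ 0  0  0  0  0  0  0  0  0  0  0  0  0  0  0  0  0  0  0  0]
 [ 0  0  0  0  0  0  0  0  0  0  0  0  0  0  0  0  0  0  0  0]
 [ 0  0  0  0  0  0  0  0  0  0  0  0  0  0  0  0  0  0  0  0]
 [ 0  0  0  0  0  0  0  0  0  0  0  0  0  0  0  0  0  0  0  0]]
0.076 tip top-edge err, rows<44: 2.79
0.078 tip top-edge err, rows<44: 5.728
0.08 tip top-edge err, rows<44: 10.146
```

The flag is about 18.5 mm down (z ≈ 0.0735). Now I'll close the fingers and move over the cap.

play_rows(
  travel=[
    [0.2,-0.6,0],
    [0.2,-0.6,0],
    [0.2,-0.6,0],
    [0.2,-0.6,0],
    [0.2,-0.6,0],
    [0.2,-0.6,0],
    [0.2,-0.48,0],
    [0,0,0],
  ],
  twist=[0,0,0,0,0,0,0,0],
  fingers=0,
  newtons=20,
)

```text
t: 15.6
eef_pos: [0.5581, 0.2463, 0.1505]
ee_rot: [3.141, -0.0, -0.937]
force: [-0.8, 0.6, -0.8]
width: 0.0007
gripper_force: 0.0
```

play_rows(
  travel=[
    [0,0,0.6],
    [0,0,0.6],
    [0,0,0.6],
    [0,0,0.4],
    [0,0,0],
    [0,0,0],
  ],
  twist=[0,0,0,0,0,0],
)

```text
t: 16.35
eef_pos: [0.5577, 0.2465, 0.0962]
ee_rot: [-3.141, -0.0, -0.937]
force: [-0.2, -0.1, 0.1]
width: 0.0005
gripper_force: 0.0
```

```bash
python3 - <<'E'
from m import *
f=imaging.grab_frame("side"); s=arm.get_state(); print(s["t"],s["eef_pos"],s["force"])
e=s["eef_pos"]; a=cv2.resize(f["pixels"][156:231,303:403,::-1],None,fx=8,fy=8,interpolation=cv2.INTER_CUBIC)
X=e+[0,0,.014]; q=((proj(f,[X])[0]-[303,156]+.5)*8); cv2.circle(a,tuple(int(i) for i in q),3,(0,255,0),1)
cv2.imwrite("pics/p1.png",a)
E
```

```text
16.4 [0.55775721 0.24656052 0.09643188] [-0.35122556 -0.15411467  0.32665172]
```

View pics/p1.png

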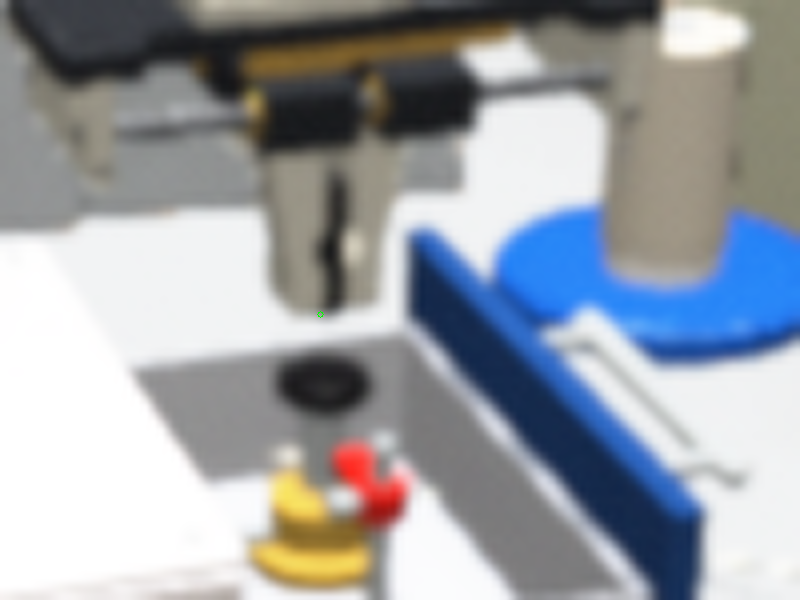

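The tips, at about (325,308), are column-aligned with the cap at about (323,378). I'll descend slowly until the force rises.

play_rows(
  travel=[
    [0,0,0.2],
    [0,0,0.2],
    [0,0,0.1],
    [0,0,0],
  ],
  twist=[0,0,0,0],
)

```text
t: 16.9
eef_pos: [0.5572, 0.2462, 0.083]
ee_rot: [3.141, -0.0, -0.937]
force: [-0.2, -0.1, 0.7]
width: 0.0003
gripper_force: 0.0
```

play_rows(
  travel=[
    [0,0,0.08],
    [0,0,0.08],
    [0,0,0],
  ],
  twist=[0,0,0],
)

```text
t: 17.27
eef_pos: [0.5573, 0.2462, 0.0792]
ee_rot: [3.141, 0.0, -0.937]
force: [0.5, 0.1, -0.1]
width: 0.0004
gripper_force: 0.0
```

play_rows(
  travel=[
    [0,0,0.08],
    [0,0,0.08],
    [0,0,0],
  ],
  twist=[0,0,0],
)

```text
t: 17.65
eef_pos: [0.5573, 0.2462, 0.0751]
ee_rot: [3.141, 0.0, -0.937]
force: [0.6, -0.2, -0.5]
width: 0.0004
gripper_force: 0.0
```

play_rows(
  travel=[
    [0,0,0.08],
    [0,0,0.08],
    [0,0,0],
  ],
  twist=[0,0,0],
)

```text
t: 18.02
eef_pos: [0.5575, 0.2464, 0.0715]
ee_rot: [-3.141, -0.0, -0.937]
force: [-1.3, -0.2, 3.8]
width: 0.0002
gripper_force: 1.7
```

```bash
cat > avg.py <<'E'
from m import *
F=[];Z=[];P=[]
for i in range(8):
    f=imaging.grab_frame("side"); s=arm.get_state(); F.append(s["force"]); Z.append(s["eef_pos"]); P.append(f["pixels"].astype(float))
print(s["t"],"F",np.mean(F,0).round(2),"sd",np.std(F,0).round(2),"pos",np.mean(Z,0).round(4),np.std(Z,0)[2].round(4),"d by force",((np.mean(F,0)[2]-3)/.3).round(1))
f["pixels"]=np.mean(P,0); dark,red,cap,blade,soft=measure(f)
print("cap dark centroid/rows", (dark.sum(1)[25:45]).round(1).tolist())
E
python3 avg.py
```

```text
18.425 F [-0.27 -0.41  3.44] sd [0.53 0.67 0.5 ] pos [0.5575 0.2464 0.0716] 0.0 d by force 1.5
cap dark centroid/rows [2.8, 2.6, 2.5, 2.7, 2.8, 2.9, 3.7, 5.9, 8.8, 10.5, 10.4, 8.5, 5.2, 2.8, 1.7, 0.9, 0.6, 0.0, 0.0, 0.0]
```

play_rows(
  travel=[
    [0,0,0.1],
    [0,0,0.1],
    [0,0,0.1],
    [0,0,0.1],
    [0,0,0],
  ],
  twist=[0,0,0,0,0],
)

```text
t: 19.05
eef_pos: [0.5575, 0.2464, 0.0614]
ee_rot: [-3.141, -0.0, -0.937]
force: [-1.8, 0.4, 6.1]
width: 0.0005
gripper_force: 3.3
```

```bash
python3 avg.py
```

```text
19.45 F [-0.93 -0.14  6.5 ] sd [0.49 0.49 0.47] pos [0.5575 0.2464 0.0615] 0.0 d by force 11.7
cap dark centroid/rows [2.3, 2.3, 2.6, 3.1, 3.3, 3.2, 3.0, 2.8, 2.9, 3.4, 5.0, 7.5, 9.7, 10.1, 8.4, 3.6, 1.3, 0.0, 0.0, 0.0]
```

```bash
python3 - <<'E'
from h import *
import cv2
f=dict(imaging.grab_frame("side")); im=np.load("f1.npz")["s"].astype(float)[171:231,309:389]
p=np.array([.6765,.3776,.634]); k=16; a=np.linspace(0,2*np.pi,90)
def soft(P,off,sig):
    h=cv2.convexHull((proj(f,w(p,P))+off).astype(np.float32))[:,0]
    M=np.zeros((60*k,80*k),np.uint8); cv2.fillConvexPoly(M,np.round((h-[309,171]+.5)*k*16-8*16).astype(np.int32)+128-128,255,shift=4)
    return cv2.GaussianBlur(cv2.resize(M,(80,60),interpolation=cv2.INTER_AREA)/255.,(0,0),sig)
disc=lambda z:np.c_[-.175+.016*np.cos(a),-.035+.016*np.sin(a),np.full(90,z)]
g=im.mean(2); print(g[26:40,26:44:2].astype(int))
W=np.zeros((60,80)); W[27:35,25:44]=1
for rows in(34,36):
  W[:]=0; W[27:rows,25:44]=1
  def rc(x):
    m=soft(np.r_[disc(.092),disc(.082)],x[:2],x[2]); return ((x[3]+(x[4]-x[3])*m-g)*W).ravel()
  s=least_squares(rc,[-.5,1,.6,125,25],x_scale=[1,1,.3,50,50],diff_step=.02); print("cap",s.x.round(2),s.cost.round(0))
  off=s.x[:2]; sig=s.x[2]
  red=im[:,:,0]-np.maximum(im[:,:,1],im[:,:,2])
  for cols in((33,40),(34,39)):
    V=np.zeros((60,80)); V[36:43,cols[0]:cols[1]]=1
    def rf(x):
      zf=x[0]; m=soft([[-.175+xx,y,zf+z] for xx in(-.006,.006) for y in(-.009,.013) for z in(-.004,.004)],off+[x[2],0],sig); return ((x[1]*m-red)*V).ravel()
    r=least_squares(rf,[.074,200,0],x_scale=[.002,50,1],diff_step=.01); print("flag",cols,r.x.round(4),r.cost.round(0))
E
```

```text
[[243 241 241 241 238 233 228 223 211]
 [241 233 230 223 210 198 185 171 161]
 [221 199 187 162 145 145 147 146 144]
 [167 151 127  98  88  96 118 139 142]
 [145 122  75  50  48  54  81 128 143]
 [145 105  43  35  36  35  48 117 144]
 [145  96  33  35  39  36  36 101 140]
 [145  97  31  37  44  39  33  94 139]
 [142 110  41  31  42  34  35 106 141]
 [143 128  77  39  32  34  63 125 142]
 [143 141 116  75  59  68 107 137 141]
 [144 143 136 108  96 102 133 142 142]
 [142 142 139 120 119 117 139 150 157]
 [143 143 140 123 123 122 143 169 194]]
cap [  0.     1.73   0.95 172.2   34.31] 39536.0
flag (33, 40) [7.480000e-02 1.928105e+02 0.000000e+00] 4083.0
flag (34, 39) [7.480000e-02 1.910618e+02 0.000000e+00] 3812.0
cap [  0.5    1.65   1.08 172.01  35.63] 42148.0
flag (33, 40) [7.450000e-02 2.145725e+02 0.000000e+00] 1751.0
flag (34, 39) [7.450000e-02 2.192148e+02 0.000000e+00] 1412.0
```

```bash
python3 - <<'E'
from h import *
import cv2
from scipy.optimize import minimize
f=dict(imaging.grab_frame("side")); im=np.load("f1.npz")["s"].astype(float)[171:231,309:389]
p=np.array([.6765,.3776,.634]); k=16; a=np.linspace(0,2*np.pi,90)
def soft(P,off,sig):
    h=cv2.convexHull((proj(f,w(p,P))+off).astype(np.float32))[:,0]
    M=np.zeros((60*k,80*k),np.uint8); cv2.fillConvexPoly(M,np.round(((h-[309,171]+.5)*k-.5)*16).astype(np.int32),255,shift=4)
    return cv2.GaussianBlur(cv2.resize(M,(80,60),interpolation=cv2.INTER_AREA)/255.,(0,0),abs(sig)+.1)
disc=lambda z:np.c_[-.175+.016*np.cos(a),-.035+.016*np.sin(a),np.full(90,z)]
g=im.mean(2); W=np.zeros((60,80)); W[29:39,27:43]=1; W[36:39,32:37]=0
red=im[:,:,0]-np.maximum(im[:,:,1],im[:,:,2])
fc=lambda x:(((143-110*soft(np.r_[disc(.092),disc(.082)],x[:2],x[2])-g)*W)**2).sum()
N=dict(method="Nelder-Mead")
s=minimize(fc,[.3,1.2,.6],options=dict(initial_simplex=[[.3,1.2,.6],[-.7,1.2,.6],[.3,.2,.6],[.3,1.2,1]]),**N); print("cap",s.x.round(2),round(s.fun),(((143-g)*W)**2).sum().round())
for c0,c1,r1 in((33,40,43),(33,39,44),(33,41,42)):
    V=np.zeros((60,80)); V[36:r1,c0:c1]=1
    ff=lambda x:(((x[1]*100*soft([[-.175+xx,y,x[0]/100+z] for xx in(-.006,.006) for y in(-.009,.013) for z in(-.004,.004)],s.x[:2]+[x[2],0],s.x[2])-red)*V)**2).sum()
    x0=np.array([7.4,2,0]); r=minimize(ff,x0,options=dict(initial_simplex=[x0,x0+[.3,0,0],x0+[0,.3,0],x0+[0,0,.6]]),**N); print("flag",r.x.round(3),round(r.fun))
E
```

```text
cap [-0.03  0.72  1.33] 36991 660743.0
flag [7.222 2.667 0.312] 6973
flag [7.284 2.587 0.468] 7650
flag [ 7.039  3.883 -0.063] 5088
```

```bash
python3 - <<'E'
from h import *
f=imaging.grab_frame("side"); p=np.array([.6765,.3776,.634]); a=np.linspace(0,2*np.pi,720)
c=proj(f,w(p,np.c_[-.175+.016*np.cos(a),-.035+.016*np.sin(a),np.full(720,.092)])); i=c[:,1].argmin()
print("cap rim top",c[i], "col extent",c[:,0].min(),c[:,0].max())
for zf in(.072,.0735,.075):
    print(zf,proj(f,w(p,[[-.175+x,-.009,zf+.004] for x in(-.006,0,.006)])).round(2).tolist())
im=np.load("f1.npz")["s"].astype(float)[171:231,309:389]; red=im[:,:,0]-np.maximum(im[:,:,1],im[:,:,2]); g=im.mean(2)
print(red[37:46,33:43].astype(int)); print(g[28:32,30:38].astype(int))
E
```

```text
cap rim top [342.76376405 198.53096967] col extent 336.93290940855684 349.23915685112576
0.072 [[348.54, 210.74], [346.34, 211.05], [344.13, 211.36]]
0.0735 [[348.55, 210.22], [346.36, 210.53], [344.15, 210.85]]
0.075 [[348.57, 209.7], [346.37, 210.01], [344.16, 210.32]]
[[ -2  -2  -1   0   0   0  -1   0   0  -1]
 [  0  -1  -1  -2   1   1   0  -2  -3  -2]
 [ -1  -2   0   7  14  18  13   1  -6  -6]
 [ -1   0  17  56  81  91  74  28  -1  -6]
 [ -3   5  52 133 157 161 144  83  13  -3]
 [ -2   7  68 165 195 194 179 118  26   1]
 [ -1   6  47 146 203 206 185 119  29  14]
 [  1   1  23  91 177 202 186 129  51  55]
 [  9   2   7  36  90 157 182 159 119 122]]
[[187 178 162 150 145 144 145 147]
 [127 115  98  89  88  89  96 105]
 [ 75  63  50  48  48  50  54  62]
 [ 43  39  35  35  36  36  35  38]]
```

The flag estimates converge at z ≈ 0.074, meaning plunger travel of about 17.8 mm. Contact was at reported z 0.0731, so the target is about 0.0554. I'll go down 6 mm more.

play_rows(
  travel=[
    [0,0,0.08],
    [0,0,0.08],
    [0,0,0.08],
    [0,0,0],
    [0,0,0],
  ],
  twist=[0,0,0,0,0],
)

```text
t: 20.23
eef_pos: [0.5576, 0.2464, 0.0557]
ee_rot: [-3.141, -0.0, -0.937]
force: [-2.1, 0.5, 8.8]
width: 0.0004
gripper_force: 4.1
```

```bash
python3 avg.py; python3 - <<'E'
from m import *
f=imaging.grab_frame("side"); np.savez("f2.npz",s=f["pixels"]); a=np.load("f1.npz")["s"]
g=f["pixels"].astype(float)[171:231,309:389]; red=g[:,:,0]-g[:,:,1:].max(2); r0=a.astype(float)[171:231,309:389]; r0=r0[:,:,0]-r0[:,:,1:].max(2)
print(red[36:48,31:44].astype(int)); print(g.mean(2)[28:48,24:44:1].astype(int))
for n,r in(("before",r0),("now",red)):
    m=np.where(r>60,r,0); i,j=np.indices(m.shape); print(n,(m*i).sum()/m.sum(),(m*j).sum()/m.sum(),m.sum())
E
```

```text
20.625 F [-1.74 -0.49  8.33] sd [0.68 0.44 0.49] pos [0.5576 0.2464 0.0558] 0.0 d by force 17.8
cap dark centroid/rows [2.3, 2.3, 2.3, 2.6, 3.1, 3.6, 3.5, 3.3, 3.2, 3.1, 3.1, 3.5, 5.0, 7.3, 8.5, 5.8, 3.7, 0.0, 0.0, 0.0]
[[  4   4   5   3   1   2   4   4   4   3   2   0  -1]
 [  4   5   3   2   2   2   3   3   2   2   1  -2  -1]
 [  3   3   2   2   1   1   2   3   2   1  -1  -4  -1]
 [  2   0   2   0   2  10  19  25  15   0  -5  -5  -3]
 [  1  -1  -1   4  32  83 111 125  89  24  -2  -7  -5]
 [  3   1   0  18  87 170 200 202 170  84  12  -4  -4]
 [  6   2   0  17  95 190 209 204 184 118  25   0   1]
 [ 16   6   0   7  53 152 206 205 184 119  28  15  25]
 [ 27  10   1   2  24  91 179 202 187 129  51  55  77]
 [ 32  21   9   4   8  37  90 158 183 158 119 122 142]
 [ 29  32  26  13   1   5  26  81 148 175 167 167 177]
 [ 23  26  29  21   1  -3   4  36  99 154 171 173 160]]
[[227 220 188 144 124 134 143 144 139 117  76  44  78 137 153 149 146 143
  143 140]
 [180 170 150 127 119 132 144 142 128  94  55  40  92 158 170 154 146 143
  142 141]
 [150 145 137 122 116 133 144 140 117  77  39  39
[... 879 characters left out ...]
1 169]
 [146 145 148 153 165 172 133  69  35  28  33  57  91 103 107 124 152 169
  172 164]
 [147 147 151 158 178 189 163 108  65  49  52  71  98 109 114 126 144 140
  154 188]
 [153 157 160 160 168 177 170 139 107  93  87  88  97 108 114 125 138 130
  154 208]
 [186 198 201 193 188 187 181 161 132 120 117 107 103 109 113 123 138 134
  148 189]
 [236 239 237 225 206 194 187 174 150 136 135 139 142 142 135 124 133 135
  139 150]
 [249 249 248 235 207 193 188 183 173 164 165 188 206 203 176 139 118 118
  118 118]
 [251 251 248 231 197 188 189 188 186 183 180 202 222 218 186 136 100  92
   92  95]]
before 44.824990495501204 39.6247623875301 7891.0
now 44.595704057279235 39.44844868735083 8380.0
```

```bash
python3 - <<'E'
from h import *
import cv2
from scipy.optimize import minimize
f=imaging.grab_frame("side"); full=np.load("f2.npz")["s"].astype(float); im=full[171:231,309:389]
p=np.array([.6765,.3776,.634]); k=16
def soft(P,off,sig):
    h=cv2.convexHull((proj(f,w(p,P))+off).astype(np.float32))[:,0]; M=np.zeros((60*k,80*k),np.uint8)
    cv2.fillConvexPoly(M,np.round(((h-[309,171]+.5)*k-.5)*16).astype(np.int32),255,shift=4)
    return cv2.GaussianBlur(cv2.resize(M,(80,60),interpolation=cv2.INTER_AREA)/255.,(0,0),abs(sig)+.1)
red=im[:,:,0]-im[:,:,1:].max(2); blue=im[:,:,2]-im[:,:,0]
# plate: top + inner face above rim, left part (before arm/syringe)
P=[[x,y,z] for x in(-.23,-.242) for y in(-.108,.108) for z in(.073,.106)]
print("plate model corners",proj(f,w(p,[[-.23,-.108,.106],[-.242,-.108,.106],[-.23,-.108,.073],[-.23,.108,.106]])).round(1).tolist())
print("blue cols 351-362 rows 181-200"); print(blue[10:30:1,42:54].astype(int))
for v in(.8,1.2):
  V=np.zeros((60,80)); V[36:43,33:40]=1
  ff=lambda x:(((x[1]*100*soft([[-.175+a,y,x[0]/100+z] for a in(-.006,.006) for y in(-.009,.013) for z in(-.004,.004)],[x[2],v],x[3])-red)*V)**2).sum()
  x0=np.array([7.5,2,0,.6]); r=minimize(ff,x0,method="Nelder-Mead",options=dict(initial_simplex=[x0]+[x0+d for d in np.diag([.3,.3,.6,.3])],maxiter=400)); print(v,r.x.round(3),round(r.fun))
E
```

```text
plate model corners [[353.0, 183.2], [357.0, 182.7], [352.6, 193.9], [386.6, 218.8]]
blue cols 351-362 rows 181-200
[[  1   7   7   7   7   8   7   6   6   7   5   4]
 [ -6   5   6   5   4   6   5   3   4   3   3   4]
 [-11   3   5   4   4   4   4   3   3   4   4   4]
 [-12   4   3   4   3   4   3   4   3   5   3   4]
 [ -9   3   3   3   3   3   4   4   5   3   4   4]
 [ -4   2   4   4   4   3   6   8  12  13   7   5]
 [  0   3   4   7  10  14  28  43  53  48  25   9]
 [ -5  -2   7  20  27  38  67  97 112 103  62  22]
 [-14  -7   9  31  43  54  80 115 137 139 105  53]
 [-16  -9  10  36  49  55  67  96 127 144 137  99]
 [-18  -8   9  34  53  55  58  69  97 128 144 134]
 [-15  -5  10  33  52  53  54  56  69  98 129 144]
 [-14  -1  11  33  51  53  54  54  56  71 100 131]
 [-11   0  11  31  50  53  53  53  54  58  71 103]
 [ -9   1  12  26  45  51  53  55  55  56  58  73]
 [ -6   3  10  21  32  43  51  54  55  55  55  58]
 [ -7   1   7  15  24  34  46  54  55  55  56  54]
 [ -7   0   2   9  15  24  34  46  54  55  55  54]
 [ -5   0   1   3  10  16  23  34  47  55  57  57]
 [ -3   0   1   0   5   9  15  23  36  51  55  56]]
0.8 [ 7.445  2.03  -0.105  0.527] 2646
1.2 [ 7.545  2.06  -0.119  0.536] 2694
```

```bash
python3 - <<'E'
import numpy as np
for n in("f1","f2"):
    im=np.load(n+".npz")["s"].astype(int); b=im[:,:,2]-im[:,:,0]
    print(n); print(b[182:192,353:363])
E
```

```text
f1
[[  2   3   3   3   3   3   2   2   2   2]
 [  3   5  10  11   8   3   2   2   2   2]
 [  9  29  49  56  38  11   4   2   2   2]
 [ 21  59 100 114  93  49  11   4   2   2]
 [ 18  54 108 136 134  99  49  12   5   3]
 [ 16  41  84 120 140 136  99  49  12   5]
 [ 16  35  61  93 123 142 135  99  49  13]
 [ 15  33  51  66  93 124 143 135  99  48]
 [ 13  31  51  56  67  95 126 144 137  98]
 [ 12  31  51  54  56  67  97 129 145 134]]
f2
[[  6   5   4   6   5   3   4   3   3   4]
 [  5   4   4   4   4   3   3   4   4   4]
 [  3   4   3   4   3   4   3   5   3   4]
 [  3   3   3   3   4   4   5   3   4   4]
 [  4   4   4   3   6   8  12  13   7   5]
 [  4   7  10  14  28  43  53  48  25   9]
 [  7  20  27  38  67  97 112 103  62  22]
 [  9  31  43  54  80 115 137 139 105  53]
 [ 10  36  49  55  67  96 127 144 137  99]
 [  9  34  53  55  58  69  97 128 144 134]]
```

The plate edge confirms an image offset of about 1.25 px, so the flag is at z ≈ 0.0755, or travel of about 16.5 mm. I'll ease up 0.9 mm and hold.

play_rows(
  travel=[
    [0,0,-0.035],
    [0,0,0],
    [0,0,0],
    [0,0,0],
    [0,0,0],
    [0,0,0],
    [0,0,0],
    [0,0,0],
  ],
  twist=[0,0,0,0,0,0,0,0],
)

```text
t: 21.72
eef_pos: [0.5576, 0.2464, 0.0566]
ee_rot: [-3.141, -0.0, -0.937]
force: [-1.9, 0.0, 8.2]
width: 0.0008
gripper_force: 4.0
```

```bash
python3 avg.py; python3 - <<'E'
from h import *
f=imaging.grab_frame("side")["pixels"].astype(float)[171:231,309:389]; r=f[:,:,0]-f[:,:,1:].max(2); m=np.where(r>60,r,0); i,j=np.indices(m.shape); print((m*i).sum()/m.sum(),(m*j).sum()/m.sum())
E
```

```text
22.125 F [-1.46 -0.18  7.98] sd [0.41 0.45 0.46] pos [0.5576 0.2464 0.0566] 0.0 d by force 16.6
cap dark centroid/rows [2.2, 2.3, 2.4, 2.8, 3.3, 3.6, 3.2, 2.9, 2.9, 3.0, 3.1, 3.8, 5.7, 8.1, 8.8, 5.8, 3.5, 0.0, 0.0, 0.0]
44.59378733572282 39.44695340501792
```

play_rows(
  travel=[
    [0,0,0],
    [0,0,0],
    [0,0,0],
    [0,0,0],
    [0,0,0],
    [0,0,0],
    [0,0,0],
    [0,0,0],
  ],
  twist=[0,0,0,0,0,0,0,0],
)

```text
t: 23.18
eef_pos: [0.5576, 0.2464, 0.0566]
ee_rot: [-3.141, -0.0, -0.937]
force: [-2.0, -1.2, 7.7]
width: 0.0
gripper_force: 4.0
```

play_rows(
  travel=[
    [0,0,0],
    [0,0,0],
    [0,0,0],
    [0,0,0],
    [0,0,0],
    [0,0,0],
    [0,0,0],
    [0,0,0],
  ],
  twist=[0,0,0,0,0,0,0,0],
)

```text
t: 24.18
eef_pos: [0.5576, 0.2464, 0.0566]
ee_rot: [-3.141, -0.0, -0.937]
force: [-1.4, -0.9, 8.4]
width: 0.0005
gripper_force: 4.0
```

play_rows(
  travel=[
    [0,0,0],
    [0,0,0],
    [0,0,0],
    [0,0,0],
    [0,0,0],
    [0,0,0],
    [0,0,0],
    [0,0,0],
  ],
  twist=[0,0,0,0,0,0,0,0],
)

```text
t: 25.18
eef_pos: [0.5576, 0.2464, 0.0566]
ee_rot: [-3.141, -0.0, -0.937]
force: [-1.4, -0.9, 8.4]
width: 0.0006
gripper_force: 4.0
```

play_rows(
  travel=[
    [0,0,0],
    [0,0,0],
    [0,0,0],
    [0,0,0],
    [0,0,0],
    [0,0,0],
    [0,0,0],
    [0,0,0],
  ],
  twist=[0,0,0,0,0,0,0,0],
)

```text
t: 26.18
eef_pos: [0.5576, 0.2464, 0.0566]
ee_rot: [-3.141, -0.0, -0.937]
force: [-1.6, -0.0, 7.6]
width: 0.0004
gripper_force: 4.0
```

play_rows(
  travel=[
    [0,0,0],
    [0,0,0],
    [0,0,0],
    [0,0,0],
    [0,0,0],
    [0,0,0],
    [0,0,0],
    [0,0,0],
  ],
  twist=[0,0,0,0,0,0,0,0],
)

```text
t: 27.18
eef_pos: [0.5576, 0.2464, 0.0566]
ee_rot: [-3.141, -0.0, -0.937]
force: [-1.7, 0.0, 7.8]
width: 0.0002
gripper_force: 4.0
```

Held steady for over 5 s, with the force matching a travel of about 16.5 mm and the flag unmoved. Handing in.

```bash
python3 -c "
from station import arm
print(arm.job_done())"
```

```text
the job is handed in; nothing more can be done
None
```

I pulled the drawer out to its stop and held the cap down about 16.5 mm for over 5 s, still holding at hand-in; that is level with the flag by my camera estimate (good to about 1 mm), and the flag did not move in the images.

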